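# Set out the refilling bench

### The job

Set out the bench for the next refilling job: stand the steel weight in the middle of the scale's pan, the squat jar midway between the scale and the divided box and in line with them, and the stoppered bottle about two centimetres behind the middle of the scale (on the side away from its display). Put the capped vial in the box's middle cell and the brass nozzle in the end cell nearest the scale, all five upright and let go, and leave the scissors, the big jar and the battery where they are.

Things in the scene. Friction and masses are not known exactly. Their poses are not given: they have to be found in the camera images.
- scale: Fixed flat grey bench scale, 100 (x) x 140 (y) mm, 18 mm high. Origin: centre of its underside, on the table. Its own -x edge (towards the robot, within 0.12 rad) carries the dark display; its +x side is its back. The steel pan, 60 (x) x 120 (y) mm, is centred at x = +16 mm, y = 0, its top 22 mm above the origin. The pan does not move. Scale and box may change sides.
- box: Fixed open box with white walls and a dark grey floor, 60 (x) x 158 (y) mm, 28 mm high, walls and dividers 4 mm thick, floor 5 mm thick. Origin: centre of its underside, on the table. Three cells in a row along its y, centred at y = -51.4, 0 and +51.4 mm, each 52 (x) x 47 (y) mm inside. Its centre is 300 mm from the scale's centre, to the left or to the right of it, about along the scale's y axis.
- weight: Loose steel check weight, about 0.12 kg: cylinder 32 mm in diameter and 26 mm high with a small knob (20 mm wide) on top, 42 mm high in all. Origin: centre of its underside, z up its axis.
- jar: Loose squat pale jar with a red lid, about 0.15 kg: body 54 mm in diameter up to 36 mm, lid 56 mm in diameter, 50 mm high in all. Origin: centre of its underside, z up its axis.
- bottle: Loose pale glass bottle with a dark rubber stopper, about 0.16 kg: body 44 mm in diameter up to 56 mm, then a shoulder and a 20 mm neck; stopper 25 mm wide; 88 mm high in all. Origin: centre of its underside, z up its axis.
- vial: Loose slim amber vial with a white cap, about 0.04 kg: 24 mm in diameter, 70 mm high. Origin: centre of its underside, z up its axis.
- nozzle: Loose brass filling nozzle, about 0.06 kg, standing on its flange: flange 30 mm in diameter and 12 mm thick, above it a stem 14 mm in diameter, 60 mm high in all. Origin: centre of the flange's underside, z up the stem.
- scissors: Bystander: scissors with green handles lying beyond the work, about 155 mm long, under 12 mm high. Origin: under the pivot, on the table; x along the blades.
- bigjar: Bystander: big pale jar with a red lid at the left, 94 mm in diameter, 107 mm high. Origin: centre of its underside.
- battery: Bystander: black battery block with a green band at the right, 65 (x) x 90 (y) mm, 82 mm high with its terminals. Origin: centre of its underside.

How it is judged:
At the end, for the whole second after the job is handed in: All upright (0.12 rad), at rest: weight on pan, 15 mm from its centre in x, y; jar under 168 mm from scale and box centres, 22 mm off the scale's y line; bottle 76-108 mm behind the scale's centre, 18 mm sideways; vial on middle cell floor, nozzle on floor of end cell nearest scale (x of weight in the frame of scale between 0.001 and 0.031 m and y of weight in the frame of scale between -0.015 and 0.015 m and z of weight in the frame of scale between 0.018 and 0.026 m and x of jar in the frame of scale between -0.022 and 0.022 m and horizontal distance between jar and scale below 0.168 m and horizontal distance between jar and box below 0.168 m and z of jar in the frame of scale between -0.004 and 0.004 m and x of bottle in the frame of scale between 0.076 and 0.108 m and y of bottle in the frame of scale between -0.018 and 0.018 m and z of bottle in the frame of scale between -0.004 and 0.004 m and x of vial in the frame of box between -0.018 and 0.018 m and y of vial in the frame of box between -0.016 and 0.016 m and z of vial in the frame of box between 0.001 and 0.009 m and x of nozzle in the frame of box between -0.018 and 0.018 m and z of nozzle in the frame of box between 0.001 and 0.009 m and ((y of scale in the frame of box above 0 m and y of nozzle in the frame of box between 0.0354 and 0.0674 m) or (y of scale in the frame of box below 0 m and y of nozzle in the frame of box between -0.0674 and -0.0354 m)) and angle between each of weight, jar, bottle, vial, nozzle's own z axis and vertical below 0.12 rad and linear speed of each of weight, jar, bottle, vial, nozzle below 0.02 m/s); the robot touches nothing.
It fails at once if the scissors was moved more than 20 mm (distance of scissors from where it was at the start of the episode above 0.02 m).
It fails at once if the big jar was moved more than 20 mm (distance of bigjar from where it was at the start of the episode above 0.02 m).
It fails at once if the battery was moved more than 20 mm (distance of battery from where it was at the start of the episode above 0.02 m).
It also fails if it takes over 122 s, if anything falls off the work surface, if the arm or the gripper's body presses on something with over 40 N, if the wrist force passes 120 N, or if a joint passes its speed limit or range.

### The arm

A 6-joint arm with a two-finger parallel gripper is mounted at the origin on the work surface. World frame = base frame: x ahead of the robot, y to its left, z up, the work surface at z = 0. Lengths are in m, angles in rad, forces in N, time in s.
With the tool pointing down it reaches from about 0.3 to 0.875 m from the base axis. Payload 6.4 kg.
Tool frame: the origin (TCP) lies at the very end of the fingers, on their centre line; the grasp point (between the pads) lies 19 mm behind it; z points along the fingers, y is the direction in which the jaws open and shut (so a half turn about z gives the same grasp; the last joint's range is limited). The gripper opens to 85 mm and grips with 20 to 120 N. Pads are 22 mm wide; open, the fingers measure 114 mm over their backs; the gripper's body (76 mm by 85 mm) begins 54 mm behind the grasp point. The pads swing forward as they close: fully open they stand 13 mm farther back than shut.
Start: joints at [-1.439, 0.181, 1.607, -0, 1.354, -0.206], TCP at [0.191, -0.543, 0.231] pointing down, gripper open.
Joint ranges: [-2.99, 2.99], [-0.89, 2.07], [0.3, 2.58], [-1.14, 4.28], [0, 2.63], [-3.12, 3.12]. Speed limits (rad/s): [2.57, 2.57, 3.01, 3.14, 3.14, 3.14].

### API

Orientations are given as a unit quaternion [w, x, y, z].
In Python, from bench import telemetry, imaging, ctrl gives the robot as it stands.
- The arm moves only by the shell command python3 -m pendant 'ROWS' [OPENING]. ROWS is JSON, a list that holds one entry, the list of rows, each a list of 6 numbers: the shift along the tool's x, y, z in units of 200 mm (1.0 is 200 mm), then the turn, a rotation vector about the tool's x, y, z in units of pi rad (1.0 is pi rad). In form: [[[tx, ty, tz, rx, ry, rz], ...]]. A call has 1 to 12 rows; each row shifts and turns the pose as measured when the row begins, along the tool's axes as they then stand; what a row does not reach is not made up. A row lasts 1/8 s, in which the tool goes at most 62.5 mm and 10.7 degrees, less where a joint would pass 70% of its speed; a pose out of reach is approached as far as the arm can. A call with a number of a shift or a turn outside -1 to 1 is refused whole. A call with a gripper value outside its range is refused whole. OPENING is the closure, from 0 (fully open) to 1 (shut), set as the call begins (- or left out, the last holds). The fingers move at their own pace and stop on an object; the grip force is fixed at half the most. Time passes only in rows, so rows that do not move let the fingers close. It gives the time, the measured TCP pose, the force and the opening at its end, in the units of the state.
- telemetry.get_obs(): the state, without advancing time (a new reading comes with each control period).
- imaging.camera(name): name is "scene" or "top"; returns a dict with "pixels" (400x640x3 uint8, blue, green, red), "vfov" (degrees; the focal length in pixels is half the picture's height over the tangent of half this angle, whatever the lens; pixels are square), "cx", "cy" (the principal point, pixels), "R" (3x3) and "t" (3): a world point X has camera coordinates R X + t. Camera axes: x right, y down, z forward; pixel columns grow to the right and rows downward; lengths in m; the calibration is good to about 2 mm. A picture is of the moment at which its call begins. There is no depth.
- ctrl.hand_in(): hands the job in, once; it reports no verdict.
The state is a dict: "time_s": time; "q": joint angles; "dq": joint speeds; "joint_efforts": joint torques, N m; "eef_pos": TCP position; "eef_rot": TCP orientation; "wrist_force": force on the tool from outside, world axes, zero at the start; "torque": the same for the moment, N m; "opening": opening from 0.0 (shut) to 1.0 (fully open).
Only numpy, scipy, OpenCV 4.12 (cv2) and the standard library are available. Lean on these libraries where they do the work, as an engineer would, in place of code of your own. Each camera call takes 0.05 s, during which the arm holds its last target.

## Working session

There is one attempt and no reset: what is moved stays moved. The work goes in short steps, Python scripts to look and compute and a shell command to move; the robot and the scene stay as the last step left them, time stands still between calls to the robot, and variables do not carry over. Pictures are saved under pics/ and viewed, and the job is handed in when it is done.

```bash
ls; mkdir -p pics; python3 - <<'E'
from bench import telemetry, imaging
import cv2
o=telemetry.get_obs();print(o)
for n in("scene","top"):
    c=imaging.camera(n);cv2.imwrite(f"pics/{n}0.png",c["pixels"]);print(n,c["vfov"],c["cx"],c["cy"],c["R"],c["t"],[k for k in c])
E
```

```text
pics
{'time_s': 0.0, 'q': array([-1.43931349e+00,  1.81534838e-01,  1.60799716e+00,  4.14644764e-06,
        1.35381394e+00, -2.06315987e-01]), 'dq': array([ 0.00045078,  0.00052714,  0.00180349, -0.00047717, -0.00013724,
       -0.00030013]), 'joint_efforts': array([-1.01248424e-03, -4.44865930e+01, -3.51341951e+01, -3.01961991e-04,
        8.88883369e-03, -2.87954867e-05]), 'eef_pos': array([ 0.19049671, -0.54194372,  0.23039289]), 'eef_rot': array([-8.75953505e-04,  9.85770066e-01,  1.68097019e-01,  3.48161185e-05]), 'wrist_force': array([-0.30830816, -0.22913915, -0.01845198]), 'torque': array([ 0.02751402,  0.03324842, -0.01760991]), 'opening': 0.9973893263681216}
scene 48.2247673501879 320.1522574887798 195.50999706435604 [[-0.34671356  0.93786893  0.01384108]
 [ 0.73113694  0.27947321 -0.62236122]
 [-0.58756147 -0.20566135 -0.78260778]] [ 0.21620276 -0.41513906  1.49575875] ['pixels', 'vfov', 'cx', 'cy', 'R', 't']
top 45.70347042692681 322.213434130302 206.83133893604602 [[ 0.01619366 -0.99984321 -0.00716407]
 [-0.99569942 -0.01547207 -0.09134152]
 [ 0.09121635  0.00861241 -0.99579386]] [-0.00840025  0.60453314  1.21428953] ['pixels', 'vfov', 'cx', 'cy', 'R', 't']
```

View pics/scene0.png

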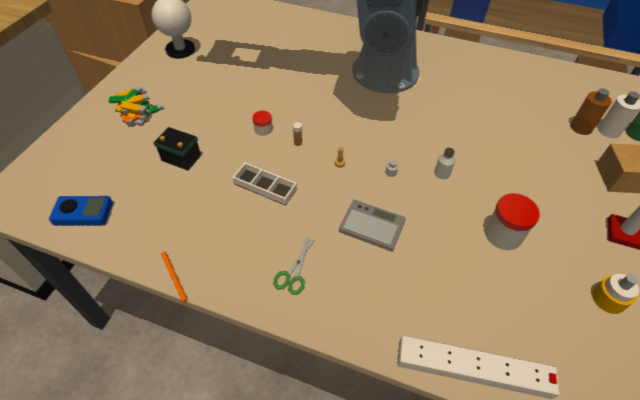

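View pics/top0.png

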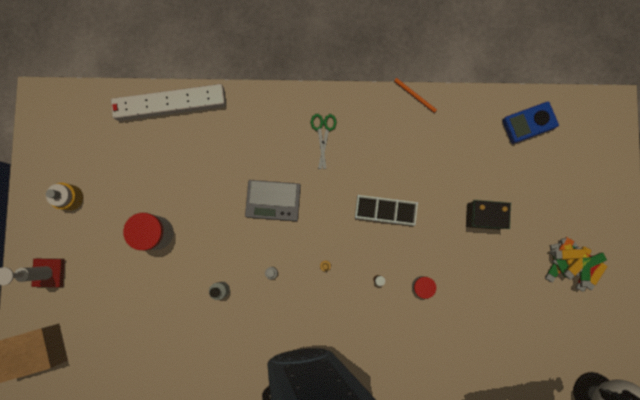

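The top view shows the scale at (273,200), box at (386,210), weight (271,273), nozzle (325,266), vial (380,281), jar (425,288), bottle (218,291) and scissors (323,140). I'll zoom in to measure them.

```bash
cat > h.py <<'E'
import numpy as np, cv2
from bench import telemetry, imaging
def cam(n):
    c=imaging.camera(n);c['f']=200/np.tan(np.radians(c['vfov'])/2);return c
def p2w(c,u,v,z):
    d=c['R'].T@np.array([(u-c['cx'])/c['f'],(v-c['cy'])/c['f'],1.]);o=-c['R'].T@c['t']
    return o+d*(z-o[2])/d[2]
def w2p(c,X):
    x=c['R']@np.asarray(X,float)+c['t'];return x[:2]/x[2]*c['f']+[c['cx'],c['cy']]
def crop(c,u0,v0,w,h,s,name):
    im=c['pixels'][v0:v0+h,u0:u0+w];cv2.imwrite(f'pics/{name}.png',cv2.resize(im,None,fx=s,fy=s,interpolation=cv2.INTER_CUBIC))
E
python3 - <<'E'
from h import *
c=cam('top');crop(c,200,170,250,140,3,'topz');crop(cam('scene'),200,90,290,170,2.7,'scz')
E
```

```text
(no output)
```

View pics/topz.png

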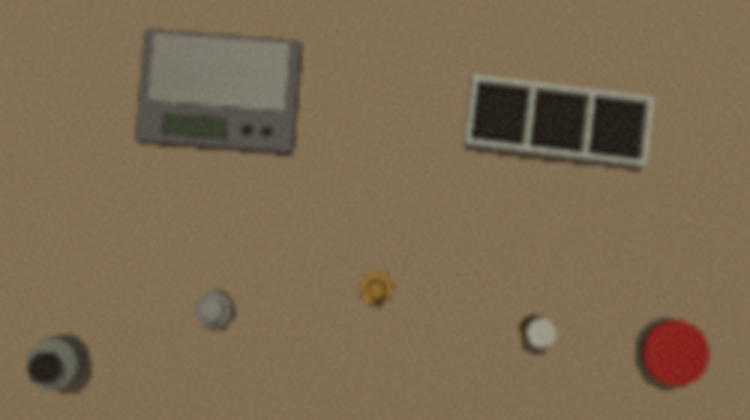

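View pics/scz.png

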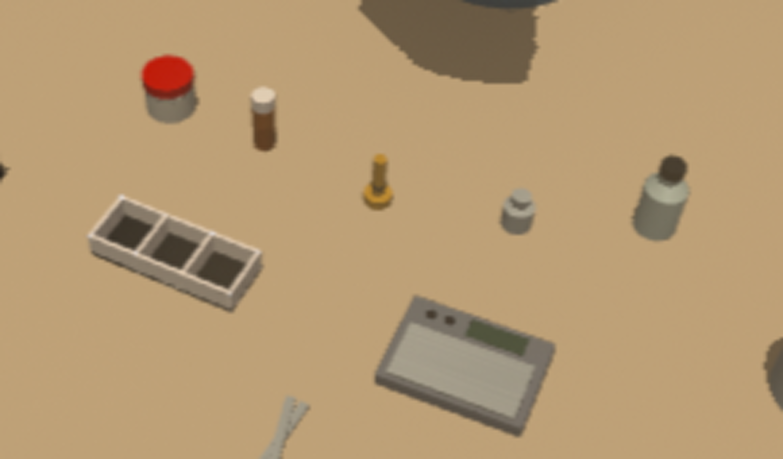

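```bash
python3 - <<'E'
from h import *
np.set_printoptions(precision=4,suppress=True)
t=cam('top');s=cam('scene')
print(-t['R'].T@t['t'],-s['R'].T@s['t'])
T=lambda x,y,z:p2w(t,200+(x+.5)/3-.5,170+(y+.5)/3-.5,z)[:2]
S=lambda x,y,z:p2w(s,200+(x+.5)/2.7-.5,90+(y+.5)/2.7-.5,z)[:2]
for n,z,a,b in [('weight',.042,(213,309),(521,197)),('nozzle',.06,(376,289),(380,159)),('vial',.07,(541,334),(263,95)),('jar',.05,(676,353),(168,74)),('bottle',.088,(45,368),(674,164))]:
    print(n,T(*a,z),S(*b,z))
def rect(P):
    P=np.array(P);c=P.mean(0);yd=(P[0]+P[3]-P[1]-P[2])/2;xd=(P[0]+P[1]-P[2]-P[3])/2
    print(c,'ydir',np.linalg.norm(yd),np.arctan2(-yd[0],yd[1]),'xdir',np.linalg.norm(xd),np.arctan2(xd[1],xd[0]))
rect([T(*p,.018) for p in [(150,30),(300,42),(293,154),(137,143)]])
rect([S(*p,.018) for p in [(519,431),(376,377),(416,297),(553,345)]])
rect([T(*p,.028) for p in [(474,76),(653,97),(645,166),(466,147)]])
rect([S(*p,.028) for p in [(233,298),(91,239),(122,198),(260,252)]])
E
```

```text
[ 0.4913 -0.0095  1.2643] [1.2573 0.2209 0.9092]
weight [0.4323 0.1301] [0.4338 0.1334]
nozzle [ 0.4521 -0.0085] [ 0.4514 -0.0072]
vial [ 0.4176 -0.146 ] [ 0.4177 -0.1446]
jar [ 0.4024 -0.262 ] [ 0.4038 -0.2588]
bottle [0.3844 0.261 ] [0.3836 0.2636]
[0.6207 0.1316] ydir 0.13535375680627232 -0.05990070565264268 xdir 0.09994079290598833 -0.06264325211590532
[0.6244 0.1347] ydir 0.13391795762076103 -0.0659018308806341 xdir 0.099688312116552 -0.059624402706706256
[ 0.5985 -0.1659] ydir 0.15647266081519232 -0.09635084834011332 xdir 0.06164168560327862 -0.10912892052382435
[ 0.6013 -0.1614] ydir 0.15525068567853748 -0.10757843343839206 xdir 0.05961076586308994 -0.052496187334738244
```

```bash
python3 -m pendant '[[[0,0,0,0,0,0.054],[0,0,0,0,0,0.054],[0.15,-0.2,0,0,0,0],[0.15,-0.2,0,0,0,0],[0.15,-0.2,0,0,0,0],[0.15,-0.2,0,0,0,0],[0.15,-0.2,0,0,0,0],[0.15,-0.2,0,0,0,0],[0.15,-0.2,0,0,0,0],[0,0,0,0,0,0]]]' 0
```

```text
time_s: 1.55
eef_pos: [0.4099, -0.2575, 0.2311]
eef_rot: [0.0, 1.0, -0.008, 0.001]
wrist_force: [0.2, -0.2, 0.6]
opening: 1.002
```

```bash
cat > st.py <<'E'
# usage: st.py x y z [yaw] : remaining shift in tool axes, pendant units
import sys
from h import *
from scipy.spatial.transform import Rotation as Ro
o=telemetry.get_obs();q=o['eef_rot'];R=Ro.from_quat([q[1],q[2],q[3],q[0]])
tg=np.array([float(a) for a in sys.argv[1:4]])
yaw=float(sys.argv[4]) if len(sys.argv)>4 else 0
Rt=Ro.from_euler('z',yaw)*Ro.from_euler('x',np.pi)
print('t',round(o['time_s'],2),'pos',o['eef_pos'].round(4),'shift',(R.inv().apply(tg-o['eef_pos'])/.2).round(3),'turn',((R.inv()*Rt).as_rotvec()/np.pi).round(4),'F',o['wrist_force'].round(1),'open',round(o['opening'],3))
E
python3 st.py .403 -.2605 .1
```

```text
t 1.55 pos [ 0.4099 -0.2575  0.2311] shift [-0.035  0.015  0.655] turn [ 0.0002 -0.0006 -0.005 ] F [ 0.2 -0.2  0.6] open 1.002
```

```bash
python3 -m pendant '[[[-0.035,0.015,0.2,0,0,-0.005],[0,0,0.2,0,0,0],[0,0,0.2,0,0,0],[0,0,0.2,0,0,0],[0,0,0,0,0,0]]]' 0; python3 st.py .403 -.2605 .015
python3 - <<'E'
from h import *
crop(cam('scene'),200,60,220,140,3.5,'s1')
E
```

```text
time_s: 2.17
eef_pos: [0.4022, -0.2654, 0.0687]
eef_rot: [0.003, 1.0, 0.0, 0.002]
wrist_force: [-0.4, -0.1, 0.2]
opening: 0.998
t 2.17 pos [ 0.4022 -0.2654  0.0687] shift [ 0.003 -0.026  0.268] turn [ 0.0019 -0.0012  0.    ] F [-0.4 -0.1  0.2] open 0.998
```

View pics/s1.png

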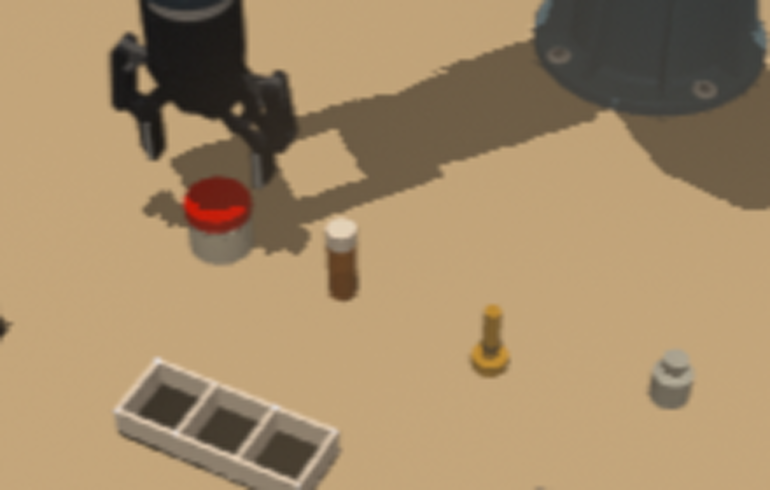

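The picture shows the fingers straddling the jar's lid, at crop (218,200), and clear of the vial at crop (341,260). I'll go down and close.

```bash
python3 -m pendant '[[[0.003,-0.026,0.13,0.002,-0.001,0],[0,0,0.135,0,0,0],[0,0,0,0,0,0]]]' 0; python3 st.py .403 -.2605 .015
```

```text
time_s: 2.6
eef_pos: [0.408, -0.2675, 0.0234]
eef_rot: [0.006, 1.0, -0.001, 0.005]
wrist_force: [-0.3, -0.5, -0.0]
opening: 1.001
t 2.6 pos [ 0.408  -0.2675  0.0234] shift [-0.026 -0.036  0.041] turn [ 0.0035 -0.0034 -0.0003] F [-0.3 -0.5 -0. ] open 1.001
```

```bash
python3 -m pendant '[[[0,0,0,0,0,0],[0,0,0,0,0,0],[0,0,0,0,0,0],[0,0,0,0,0,0],[0,0,0,0,0,0],[0,0,0,0,0,0]]]' 1; python3 st.py .403 -.2605 .12
```

```text
time_s: 3.35
eef_pos: [0.4105, -0.2705, 0.0291]
eef_rot: [0.009, 1.0, -0.0, 0.008]
wrist_force: [-0.9, -0.3, -2.5]
opening: 0.628
t 3.35 pos [ 0.4105 -0.2705  0.0291] shift [-0.03  -0.042 -0.456] turn [ 0.0054 -0.0052 -0.0003] F [-0.9 -0.3 -2.5] open 0.628
```

```bash
python3 -m pendant '[[[0,0,-0.15,0,0,0],[0,0,-0.2,0,0,0],[0,0,-0.1,0,0,0],[0.17,-0.21,0,0,0,0],[0.17,-0.21,0,0,0,0],[0.17,-0.21,0,0,0,0],[0.17,-0.21,0,0,0,0],[0.17,-0.21,0,0,0,0],[0.15,-0.2,0,0,0,0]]]'; python3 st.py .612 -.016 .1
python3 - <<'E'
from h import *
crop(cam('scene'),200,30,290,220,2.7,'s2')
E
```

```text
time_s: 4.47
eef_pos: [0.6138, -0.0156, 0.1197]
eef_rot: [0.008, 1.0, -0.005, 0.007]
wrist_force: [0.4, -0.7, -1.3]
opening: 0.634
t 4.47 pos [ 0.6138 -0.0156  0.1197] shift [-0.011  0.     0.098] turn [ 0.0054 -0.0047 -0.0031] F [ 0.4 -0.7 -1.3] open 0.634
```

View pics/s2.png

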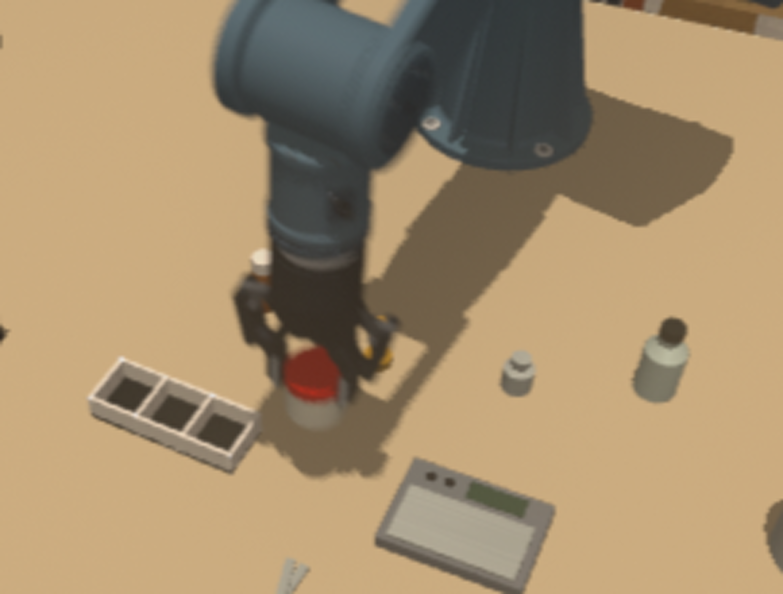

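The jar is held upright by its lid at crop (315,385), between box and scale. Now I'll lower it.

```bash
python3 -m pendant '[[[-0.011,0,0.15,0,0,0],[-0.002,-0.002,0.16,0,0,0],[-0.002,-0.002,0.12,0,0,0],[-0.002,-0.002,0.005,0,0,0]]]'; python3 st.py .612 -.016 .029
```

```text
time_s: 5.03
eef_pos: [0.6154, -0.0074, 0.0295]
eef_rot: [0.007, 1.0, -0.001, 0.009]
wrist_force: [-1.0, -0.0, -1.9]
opening: 0.631
t 5.03 pos [ 0.6154 -0.0074  0.0295] shift [-0.017  0.043  0.003] turn [ 0.0043 -0.0055 -0.0008] F [-1.  -0.  -1.9] open 0.631
```

```bash
python3 -m pendant '[[[-0.017,0.04,0.003,0,0,0],[-0.002,0,0.01,0,0,0],[-0.002,-0.002,0.01,0,0,0]]]'; python3 st.py .612 -.016 .029
```

```text
time_s: 5.4
eef_pos: [0.6128, -0.0165, 0.0276]
eef_rot: [0.007, 1.0, -0.001, 0.011]
wrist_force: [0.8, 0.6, 0.9]
opening: 0.632
t 5.4 pos [ 0.6128 -0.0165  0.0276] shift [-0.004 -0.002 -0.007] turn [ 0.0046 -0.0067 -0.0009] F [0.8 0.6 0.9] open 0.632
```

```bash
python3 -m pendant '[[[-0.002,-0.002,0.004,0,0,0],[-0.002,-0.002,0.004,0,0,0],[-0.002,-0.002,0.004,0,0,0],[-0.002,-0.002,0.004,0,0,0],[0,0,-0.1,0,0,0],[0,0,-0.2,0.0025,-0.0033,0],[0,0,-0.25,0.0025,-0.0033,-0.001],[0,0,0,0,0,0]]]' 0; python3 st.py .418 -.1455 .14
```

```text
time_s: 6.4
eef_pos: [0.6111, -0.0136, 0.1434]
eef_rot: [-0.0, 1.0, 0.0, 0.003]
wrist_force: [0.4, 0.4, -0.4]
opening: 1.0
t 6.4 pos [ 0.6111 -0.0136  0.1434] shift [-0.966  0.659  0.011] turn [-0.0002 -0.0017  0.0003] F [ 0.4  0.4 -0.4] open 1.0
```

```bash
python3 -m pendant '[[[-0.193,0.132,0,0,0,0],[-0.193,0.132,0,0,0,0],[-0.193,0.132,0,0,0,0],[-0.193,0.132,0,0,0,0],[-0.193,0.132,0,0,-0.0017,0],[-0.002,-0.002,0.005,0,0,0]]]' 0; python3 st.py .418 -.1455 .036
```

```text
time_s: 7.15
eef_pos: [0.4129, -0.1483, 0.1437]
eef_rot: [0.001, 1.0, 0.002, 0.002]
wrist_force: [-0.7, 0.5, 0.6]
opening: 1.002
t 7.15 pos [ 0.4129 -0.1483  0.1437] shift [ 0.023 -0.015  0.538] turn [ 0.0006 -0.0014  0.001 ] F [-0.7  0.5  0.6] open 1.002
```

```bash
python3 -m pendant '[[[0.023,-0.015,0.15,0.0006,-0.0014,0.001],[-0.003,-0.003,0.15,0.0003,-0.0003,0],[-0.003,-0.003,0.15,0.0003,-0.0003,0],[-0.003,-0.003,0.09,0.0003,-0.0003,0]]]' 0; python3 st.py .418 -.1455 .036
python3 - <<'E'
from h import *
crop(cam('scene'),200,30,290,220,2.7,'s3')
E
```

```text
time_s: 7.65
eef_pos: [0.4204, -0.1438, 0.036]
eef_rot: [0.001, 1.0, -0.0, 0.003]
wrist_force: [-0.3, -0.5, 0.3]
opening: 1.004
t 7.65 pos [ 0.4204 -0.1438  0.036 ] shift [-0.012  0.008  0.   ] turn [ 0.0004 -0.0018 -0.0003] F [-0.3 -0.5  0.3] open 1.004
```

View pics/s3.png

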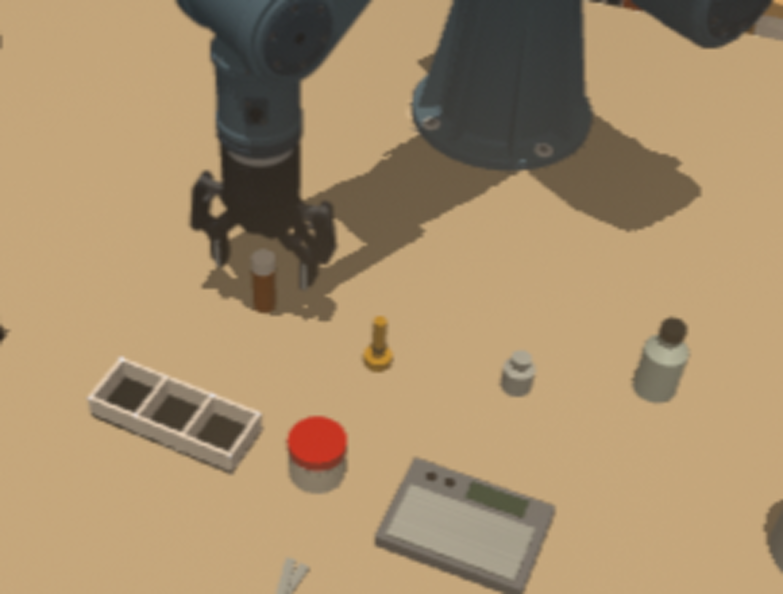

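The jar now stands upright at crop (317,450), between box and scale. The fingers straddle the vial at crop (263,280), so I'll close on it.

```bash
python3 -m pendant '[[[-0.012,0.008,0.005,0,-0.0018,0],[-0.002,-0.003,0.005,0.0003,-0.0003,0],[-0.002,-0.003,0.005,0.0003,-0.0003,0],[-0.002,-0.003,0.005,0.0003,-0.0003,0],[-0.002,-0.003,0.005,0.0003,-0.0003,0],[-0.002,-0.003,0.005,0.0003,-0.0003,0],[-0.002,-0.003,0.005,0.0003,-0.0003,0],[-0.002,-0.003,0.005,0.0003,-0.0003,0]]]' 1; python3 st.py .600 -.1637 .11
```

```text
time_s: 8.7
eef_pos: [0.4178, -0.1431, 0.0324]
eef_rot: [-0.0, 1.0, 0.0, -0.002]
wrist_force: [-2.7, -0.8, 8.3]
opening: 0.271
t 8.7 pos [ 0.4178 -0.1431  0.0324] shift [ 0.91   0.103 -0.392] turn [-0.0003  0.0012  0.0003] F [-2.7 -0.8  8.3] open 0.271
```

```bash
python3 -m pendant '[[[0,0,-0.1,0,0,0],[0,0,-0.15,0,0,0],[0,0,-0.15,0,0,0],[0.18,0.02,0,0,0,0],[0.18,0.02,0,0,0,0],[0.18,0.02,0,0,0,0],[0.18,0.02,0,0,0,0],[0.18,0.02,0,0,0,0],[0,0,0.005,0,0,0]]]'; python3 st.py .600 -.1637 .08
python3 - <<'E'
from h import *
crop(cam('scene'),200,30,290,220,2.7,'s4')
crop(cam('top'),200,140,250,150,3,'t4')
E
```

```text
time_s: 9.82
eef_pos: [0.6042, -0.1642, 0.1166]
eef_rot: [0.001, 1.0, -0.001, 0.001]
wrist_force: [-0.1, -0.4, -0.1]
opening: 0.267
t 9.82 pos [ 0.6042 -0.1642  0.1166] shift [-0.021 -0.003  0.183] turn [ 0.0005 -0.0005 -0.0004] F [-0.1 -0.4 -0.1] open 0.267
```

View pics/s4.png

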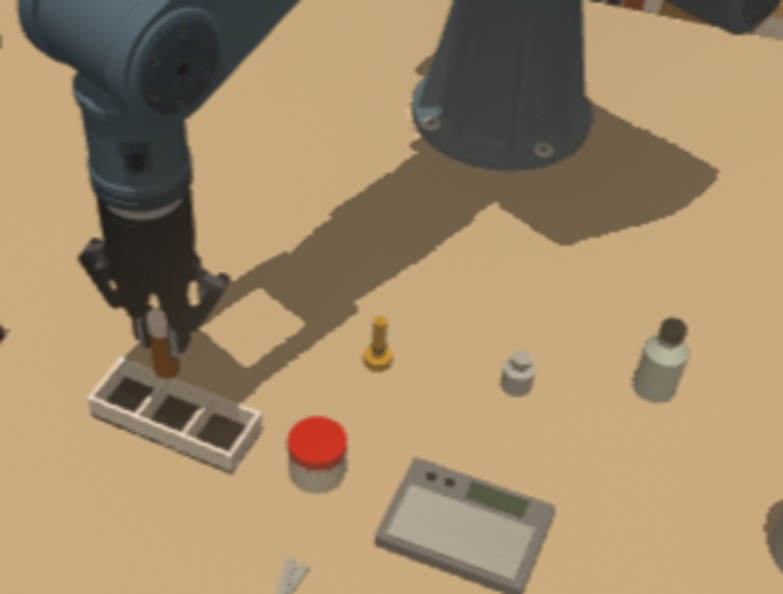

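View pics/t4.png

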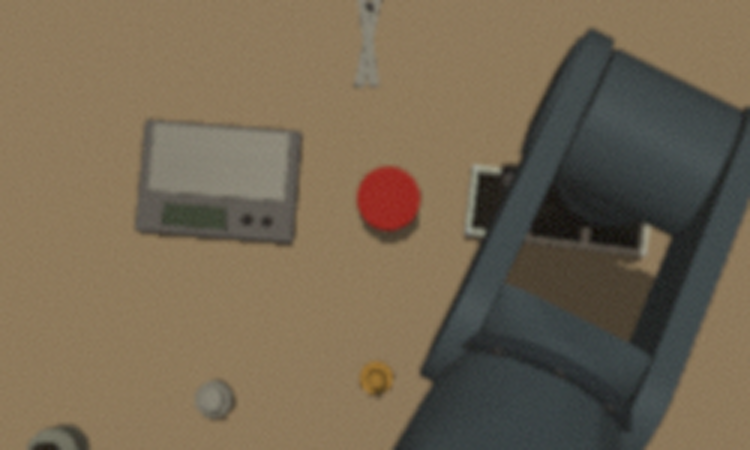

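```bash
python3 - <<'E'
from h import *
s=cam('scene')
for z in (.084,.154): print((w2p(s,[.604,-.164,z])-[200,30])*2.7)
E
```

```text
[165.70944569 368.92511095]
[158.57036989 315.00949941]
```

```bash
python3 -m pendant '[[[-0.021,-0.003,0.12,0.0005,-0.0005,0],[-0.003,-0.003,0.12,0.0003,-0.0003,0],[-0.003,-0.003,0.11,0.0003,-0.0003,0],[-0.003,-0.003,0.04,0.0003,-0.0003,0]]]'; python3 st.py .600 -.1637 .0375
```

```text
time_s: 10.48
eef_pos: [0.5915, -0.1608, 0.0381]
eef_rot: [-0.002, 1.0, -0.002, -0.003]
wrist_force: [-0.4, 0.5, -0.8]
opening: 0.266
t 10.47 pos [ 0.5915 -0.1608  0.0381] shift [0.043 0.014 0.003] turn [-0.0012  0.0018 -0.001 ] F [-0.4  0.5 -0.8] open 0.266
```

```bash
python3 -m pendant '[[[0.043,0.014,0.003,-0.0012,0.0018,0],[0,0,0.01,0,0,0],[0,0,0.008,0,0,0]]]'; python3 st.py .600 -.1637 .0375
```

```text
time_s: 10.85
eef_pos: [0.6016, -0.1646, 0.0375]
eef_rot: [0.001, 1.0, -0.002, 0.002]
wrist_force: [-1.9, 1.9, 4.0]
opening: 0.269
t 10.85 pos [ 0.6016 -0.1646  0.0375] shift [-0.008 -0.005 -0.   ] turn [ 0.0006 -0.0013 -0.0012] F [-1.9  1.9  4. ] open 0.269
```

```bash
python3 -m pendant '[[[0,-0.002,0.004,0,0,0],[-0.002,-0.002,0.004,0,0,0],[-0.002,-0.002,0.004,0,0,0],[0,0,-0.1,0,0,0],[0,0,-0.2,0,0,0],[0,0,-0.2,0,0,0],[-0.21,-0.21,0,0,0,0],[-0.21,-0.21,0,0,0,0],[-0.21,-0.21,0,0,0,0],[-0.1,-0.13,0,0,0,0],[0,0,0,0,0,0]]]' 0.4; python3 st.py .4518 -.008 .032
python3 - <<'E'
from h import *
crop(cam('scene'),200,30,290,220,2.7,'s5')
E
```

```text
time_s: 12.22
eef_pos: [0.4549, -0.0086, 0.1477]
eef_rot: [0.004, 1.0, -0.002, 0.009]
wrist_force: [0.4, -0.2, 0.1]
opening: 0.598
t 12.22 pos [ 0.4549 -0.0086  0.1477] shift [-0.026 -0.007  0.578] turn [ 0.0023 -0.006  -0.0015] F [ 0.4 -0.2  0.1] open 0.598
```

View pics/s5.png

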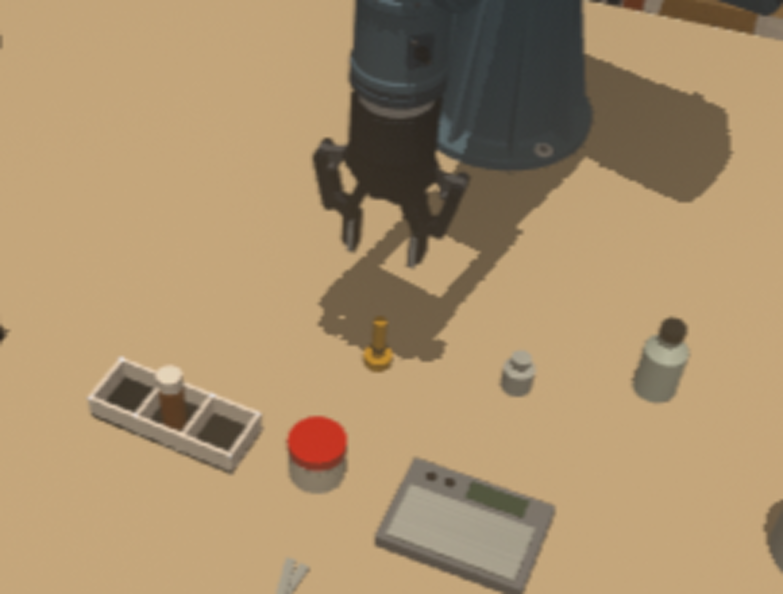

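The vial stands upright in the middle cell, at crop (171,395). Next is the nozzle, at crop (379,345).

```bash
python3 -m pendant '[[[-0.026,-0.007,0.15,0.0023,-0.006,-0.0015],[-0.003,-0.003,0.15,0.0003,-0.0003,0],[-0.003,-0.003,0.15,0.0003,-0.0003,0],[-0.003,-0.003,0.11,0.0003,-0.0003,0],[-0.002,-0.002,0.004,0,0,0]]]' 0.4; python3 st.py .4518 -.008 .034
```

```text
time_s: 12.9
eef_pos: [0.4583, -0.0124, 0.0371]
eef_rot: [0.001, 1.0, -0.002, 0.005]
wrist_force: [0.1, -0.3, 0.2]
opening: 0.601
t 12.9 pos [ 0.4583 -0.0124  0.0371] shift [-0.033 -0.022  0.015] turn [ 0.0007 -0.0031 -0.0013] F [ 0.1 -0.3  0.2] open 0.601
```

```bash
python3 -m pendant '[[[-0.033,-0.022,0.015,0.0007,-0.003,-0.001],[-0.002,-0.002,0.005,0.0003,-0.0005,0],[-0.002,-0.002,0.005,0.0003,-0.0005,0]]]' 0.4; python3 st.py .4518 -.008 .034
```

```text
time_s: 13.28
eef_pos: [0.4534, -0.0084, 0.0344]
eef_rot: [-0.0, 1.0, -0.001, 0.001]
wrist_force: [-0.8, -0.3, -0.3]
opening: 0.6
t 13.28 pos [ 0.4534 -0.0084  0.0344] shift [-0.008 -0.002  0.002] turn [-0.0002 -0.0003 -0.0005] F [-0.8 -0.3 -0.3] open 0.6
```

```bash
python3 -m pendant '[[[-0.002,-0.002,0.004,0.0003,-0.0005,0],[-0.002,-0.002,0.004,0.0003,-0.0005,0],[-0.002,-0.002,0.004,0.0003,-0.0005,0],[-0.002,-0.002,0.004,0.0003,-0.0003,0],[-0.002,-0.002,0.004,0.0003,-0.0003,0],[-0.002,-0.002,0.004,0.0003,-0.0003,0]]]' 1; python3 st.py .605 -.1125 .12
```

```text
time_s: 14.02
eef_pos: [0.4535, -0.0075, 0.0336]
eef_rot: [-0.001, 1.0, 0.0, -0.001]
wrist_force: [-2.3, -1.2, 7.7]
opening: 0.138
t 14.03 pos [ 0.4535 -0.0075  0.0336] shift [ 0.756  0.524 -0.436] turn [-0.0009  0.0009  0.0001] F [-2.3 -1.2  7.7] open 0.138
```

```bash
python3 -m pendant '[[[0,0,-0.1,0,0,0],[0,0,-0.15,0,0,0],[0,0,-0.15,0,0,0],[0.187,0.131,0,0,0,0],[0.187,0.131,0,0,0,0],[0.187,0.131,0,0,0,0],[0.187,0.131,0,0,0,0],[0,0,0.005,0,0,0]]]'; python3 st.py .605 -.1125 .08
python3 - <<'E'
from h import *
crop(cam('scene'),200,30,290,220,2.7,'s6')
E
```

```text
time_s: 15.02
eef_pos: [0.6069, -0.1148, 0.1138]
eef_rot: [-0.002, 1.0, 0.001, -0.002]
wrist_force: [0.1, -0.3, -0.6]
opening: 0.144
t 15.03 pos [ 0.6069 -0.1148  0.1138] shift [-0.009 -0.011  0.169] turn [-0.001   0.001   0.0005] F [ 0.1 -0.3 -0.6] open 0.144
```

View pics/s6.png

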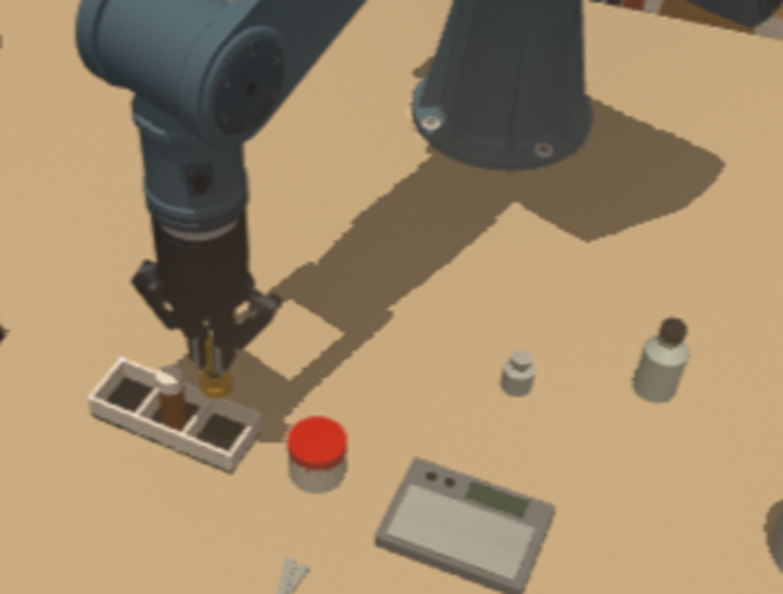

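The nozzle hangs upright at crop (213,365), above the end cell nearest the scale, and the vial's cap at crop (168,382) is clear of the fingers.

```bash
python3 -m pendant '[[[-0.009,-0.011,0.1,-0.001,0.001,0],[-0.002,-0.002,0.1,0,0,0],[-0.002,-0.002,0.03,0,0,0]]]'; python3 st.py .605 -.1125 .039
```

```text
time_s: 15.45
eef_pos: [0.6001, -0.1083, 0.0654]
eef_rot: [-0.001, 1.0, 0.002, -0.002]
wrist_force: [0.5, -0.0, -0.6]
opening: 0.139
t 15.45 pos [ 0.6001 -0.1083  0.0654] shift [0.025 0.021 0.132] turn [-0.0007  0.0013  0.0011] F [ 0.5 -0.  -0.6] open 0.139
```

```bash
python3 -m pendant '[[[0.028,0.018,0.05,-0.0007,0.0013,0],[0,0,0.05,0,0,0],[0,0,0.04,0,0,0],[0,0,0.01,0,0,0]]]'; python3 st.py .605 -.1125 .039
```

```text
time_s: 15.95
eef_pos: [0.6078, -0.1123, 0.0375]
eef_rot: [0.001, 1.0, 0.002, 0.001]
wrist_force: [-8.8, 4.5, 24.6]
opening: 0.14
t 15.95 pos [ 0.6078 -0.1123  0.0375] shift [-0.014  0.001 -0.007] turn [ 0.0004 -0.0009  0.0013] F [-8.8  4.5 24.6] open 0.14
```

```bash
python3 -m pendant '[[[-0.004,0,-0.006,0,0,0],[-0.002,-0.002,0.002,0,0,0],[-0.002,-0.002,0.004,0,0,0],[-0.002,-0.002,0.004,0,0,0],[0,0,-0.1,0,0,0],[0,0,-0.2,0,0,0],[0,0,-0.15,0,0,0],[0,0,0,0,0,0]]]' 0.6; python3 st.py .433 .132 .12
python3 - <<'E'
from h import *
crop(cam('scene'),200,30,290,220,2.7,'s7')
E
```

```text
time_s: 16.95
eef_pos: [0.6063, -0.1114, 0.1325]
eef_rot: [0.001, 1.0, 0.002, 0.003]
wrist_force: [0.7, -1.2, 0.5]
opening: 0.401
t 16.95 pos [ 0.6063 -0.1114  0.1325] shift [-0.862 -1.22   0.055] turn [ 0.0007 -0.0017  0.0013] F [ 0.7 -1.2  0.5] open 0.401
```

View pics/s7.png

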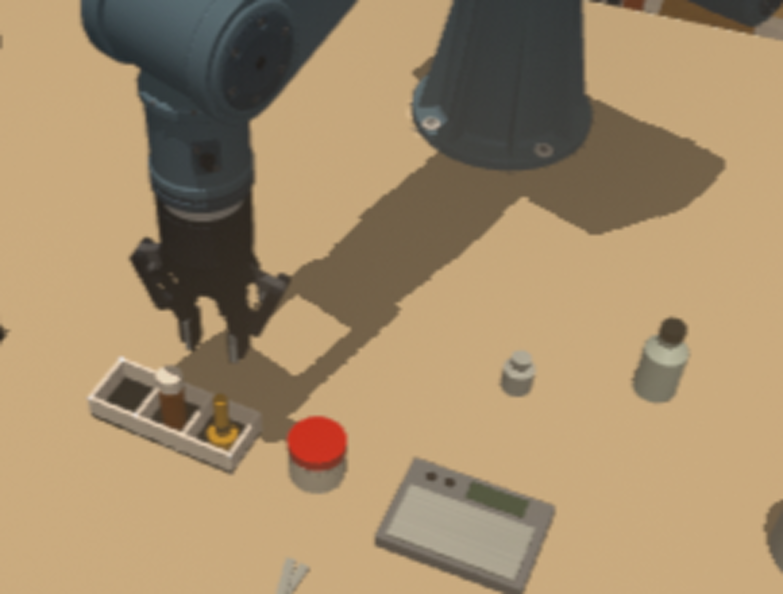

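The nozzle stands upright in its cell at crop (221,425). Now the weight, opening to full on the way.

```bash
python3 -m pendant '[[[-0.144,-0.204,0,0,0,0],[-0.144,-0.204,0,0,0,0],[-0.144,-0.204,0,0,0,0],[-0.144,-0.204,0,0,0,0],[-0.144,-0.204,0,0,0,0],[-0.144,-0.204,0,0.0007,-0.0017,0.001],[-0.002,-0.002,0.005,0,0,0]]]' 0.2; python3 st.py .433 .132 .06
```

```text
time_s: 17.88
eef_pos: [0.4206, 0.1399, 0.1223]
eef_rot: [-0.001, 1.0, -0.001, -0.007]
wrist_force: [0.6, -0.8, 0.2]
opening: 0.8
t 17.88 pos [0.4206 0.1399 0.1223] shift [0.067 0.04  0.31 ] turn [-0.0008  0.0044 -0.0006] F [ 0.6 -0.8  0.2] open 0.8
```

```bash
python3 -m pendant '[[[0.065,0.04,0.1,-0.0008,0.0044,0],[0,0,0.1,0,0,0],[0,0,0.1,0,0,0],[0,0,0,0,0,0]]]' 0.2; python3 st.py .433 .132 .01
python3 - <<'E'
from h import *
crop(cam('scene'),270,60,220,160,3.5,'s8')
E
```

```text
time_s: 18.38
eef_pos: [0.4339, 0.1297, 0.0586]
eef_rot: [0.001, 1.0, -0.001, -0.001]
wrist_force: [0.2, -0.3, -1.2]
opening: 0.802
t 18.38 pos [0.4339 0.1297 0.0586] shift [-0.004 -0.012  0.243] turn [ 0.0005  0.0004 -0.0004] F [ 0.2 -0.3 -1.2] open 0.802
```

View pics/s8.png

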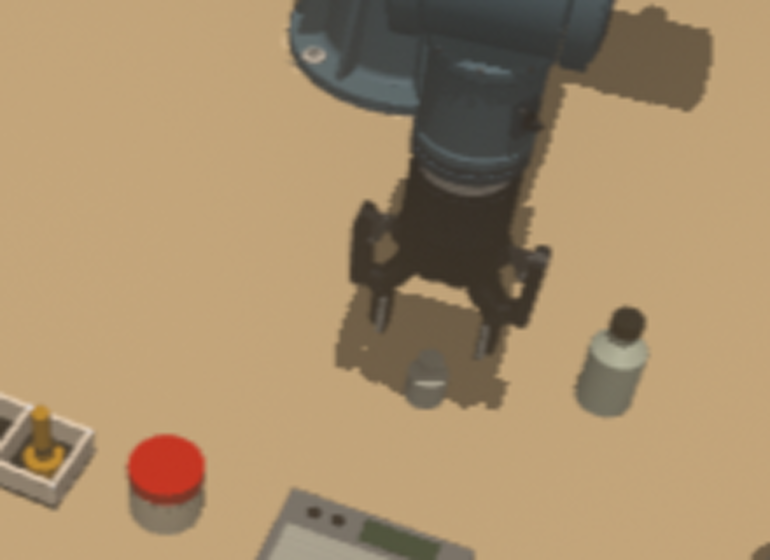

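The fingers straddle the weight at crop (427,380). I'll go down and close.

```bash
python3 -m pendant '[[[-0.004,-0.012,0.1,0.0005,0.0004,0],[-0.002,-0.002,0.1,0,0,0],[-0.002,-0.002,0.04,0,0,0],[0,0,0.005,0,0,0]]]' 0.2; python3 st.py .433 .132 .009
```

```text
time_s: 18.92
eef_pos: [0.4375, 0.1319, 0.0127]
eef_rot: [-0.0, 1.0, -0.001, 0.004]
wrist_force: [-1.0, -0.7, -0.6]
opening: 0.799
t 18.93 pos [0.4375 0.1319 0.0127] shift [-0.023 -0.001  0.018] turn [-0.     -0.0026 -0.0008] F [-1.  -0.7 -0.6] open 0.799
```

```bash
python3 -m pendant '[[[-0.023,-0.002,0.016,0,-0.0026,0],[-0.002,-0.002,0.005,0.0003,-0.0003,0],[-0.002,-0.002,0.005,0.0003,-0.0003,0],[-0.002,-0.002,0.005,0.0003,-0.0003,0],[-0.002,-0.002,0.003,0.0003,-0.0003,0],[-0.002,-0.002,0.003,0.0003,-0.0003,0],[-0.002,-0.002,0.003,0.0003,-0.0003,0]]]' 1; python3 st.py .6385 .132 .13
```

```text
time_s: 19.8
eef_pos: [0.4337, 0.1333, 0.0098]
eef_rot: [-0.001, 1.0, -0.0, -0.0]
wrist_force: [-2.7, -3.8, 8.4]
opening: 0.347
t 19.8 pos [0.4337 0.1333 0.0098] shift [ 1.024  0.005 -0.602] turn [-0.0008  0.0001 -0.0001] F [-2.7 -3.8  8.4] open 0.347
```

```bash
python3 -m pendant '[[[0,0,-0.1,0,0,0],[0,0,-0.15,0,0,0],[0,0,-0.1,0,0,0],[0.204,0,0,0,0,0],[0.204,0,0,0,0,0],[0.204,0,0,0,0,0],[0.204,0,0,0,0,0],[0.204,0,0,0,0,0],[0,0,0.005,0,0,0]]]'; python3 st.py .6385 .132 .045
python3 - <<'E'
from h import *
crop(cam('scene'),270,60,220,200,3,'s9')
E
```

```text
time_s: 20.92
eef_pos: [0.6412, 0.1349, 0.0775]
eef_rot: [-0.003, 1.0, 0.0, -0.002]
wrist_force: [-0.6, 0.0, -1.1]
opening: 0.348
t 20.93 pos [0.6412 0.1349 0.0775] shift [-0.013  0.016  0.162] turn [-0.0018  0.0011  0.    ] F [-0.6  0.  -1.1] open 0.348
```

View pics/s9.png

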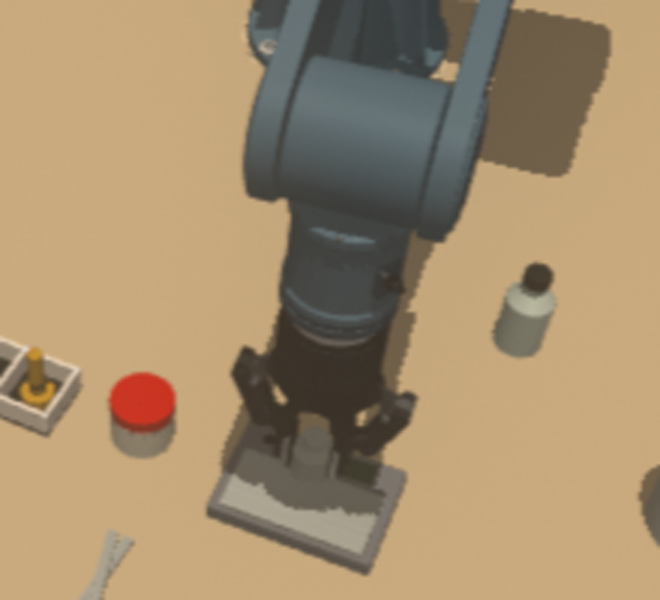

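The weight is held upright above the pan, at crop (313,455). I'll lower it.

```bash
python3 -m pendant '[[[-0.013,0.016,0.08,-0.0018,0.0011,0],[0,0,0.08,0,0,0],[0,0,0.03,0,0,0],[0,0,0,0,0,0]]]'; python3 st.py .6385 .132 .032
```

```text
time_s: 21.48
eef_pos: [0.6313, 0.1325, 0.0341]
eef_rot: [0.0, 1.0, 0.001, -0.004]
wrist_force: [-0.2, -0.3, -1.1]
opening: 0.344
t 21.48 pos [0.6313 0.1325 0.0341] shift [0.036 0.002 0.01 ] turn [0.     0.0027 0.0004] F [-0.2 -0.3 -1.1] open 0.344
```

```bash
python3 -m pendant '[[[0.034,0.002,0.004,0,0.0025,0],[0,0,0.01,0,0,0],[0,0,0.007,0,0,0]]]'; python3 st.py .6385 .132 .032
```

```text
time_s: 21.85
eef_pos: [0.6396, 0.1321, 0.0318]
eef_rot: [0.0, 1.0, 0.001, 0.001]
wrist_force: [-5.5, -0.1, 10.0]
opening: 0.35
t 21.85 pos [0.6396 0.1321 0.0318] shift [-0.006  0.001 -0.001] turn [ 0.     -0.0006  0.0004] F [-5.5 -0.1 10. ] open 0.35
```

```bash
python3 -m pendant '[[[0,0,0,0,0,0],[-0.002,-0.002,0.004,0,0,0],[-0.002,-0.002,0.004,0,0,0],[-0.002,-0.002,0.004,0,0,0],[0,0,-0.1,0,0,0],[0,0,-0.2,0,0,0],[0,0,-0.25,0,0,0],[0,0,0,0,0,0]]]' 0; python3 st.py .384 .262 .13
```

```text
time_s: 22.85
eef_pos: [0.6395, 0.1335, 0.1473]
eef_rot: [-0.0, 1.0, 0.001, 0.003]
wrist_force: [0.6, 0.6, 0.2]
opening: 0.996
t 22.85 pos [0.6395 0.1335 0.1473] shift [-1.277 -0.644  0.079] turn [-0.     -0.0019  0.0004] F [0.6 0.6 0.2] open 0.996
```

```bash
python3 -m pendant '[[[-0.21,-0.11,0,0,0,0],[-0.21,-0.11,0,0,0,0],[-0.21,-0.11,0,0,0,0],[-0.21,-0.11,0,0,0,0],[-0.21,-0.11,0,0,0,0],[-0.2,-0.11,0,0,0,0],[0,0,0.005,0,0,0]]]' 0; python3 st.py .384 .262 .025
python3 - <<'E'
from h import *
crop(cam('scene'),270,60,220,200,3,'s10')
E
```

```text
time_s: 23.72
eef_pos: [0.382, 0.2679, 0.147]
eef_rot: [-0.0, 1.0, -0.0, 0.005]
wrist_force: [0.6, -0.4, 0.1]
opening: 1.0
t 23.73 pos [0.382  0.2679 0.147 ] shift [0.004 0.03  0.61 ] turn [-0.0003 -0.0032 -0.0002] F [ 0.6 -0.4  0.1] open 1.0
```

View pics/s10.png

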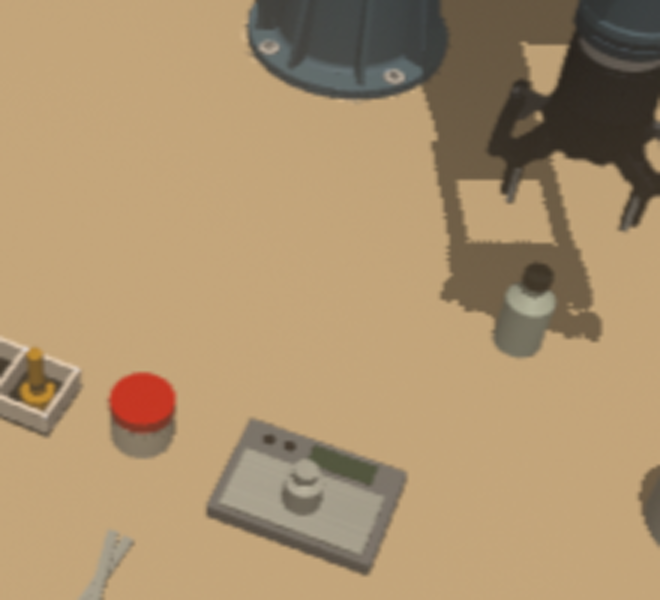

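The weight stands on the pan at crop (303,490). Now the bottle, at crop (523,315).

```bash
python3 -m pendant '[[[0.004,0.03,0.05,0,-0.003,0],[0,0,0.12,0.0003,-0.0003,0],[0,0,0.12,0.0003,-0.0003,0],[0,0,0,0.0003,-0.0003,0]]]' 0; python3 st.py .384 .262 .025
python3 - <<'E'
from h import *
crop(cam('scene'),370,50,160,140,4,'s11')
E
```

```text
time_s: 24.28
eef_pos: [0.3891, 0.2583, 0.087]
eef_rot: [-0.002, 1.0, -0.003, -0.0]
wrist_force: [-0.5, 0.6, -0.2]
opening: 0.998
t 24.27 pos [0.3891 0.2583 0.087 ] shift [-0.026 -0.017  0.31 ] turn [-0.0011  0.     -0.0018] F [-0.5  0.6 -0.2] open 0.998
```

View pics/s11.png

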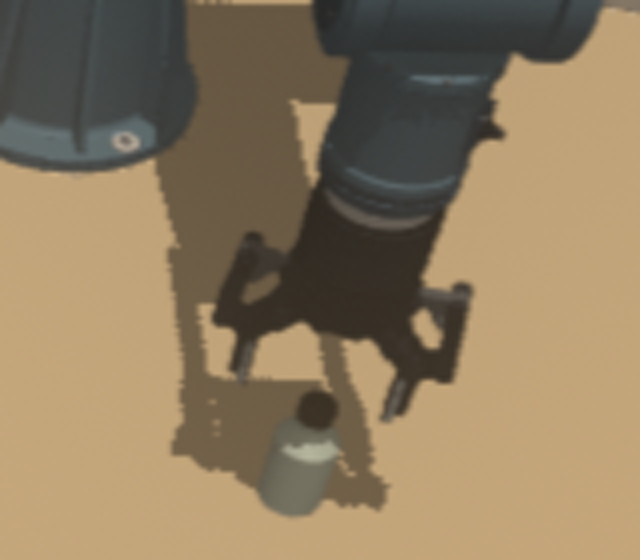

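The fingers are centred over the stopper, at crop (317,408). I'll descend.

```bash
python3 -m pendant '[[[-0.026,-0.017,0.1,-0.001,0,-0.0018],[-0.002,-0.002,0.1,0,0,0],[-0.002,-0.002,0.08,0,0,0],[0,0,0.01,0,0,0]]]' 0; python3 st.py .384 .262 .025
```

```text
time_s: 24.82
eef_pos: [0.3897, 0.2628, 0.0321]
eef_rot: [-0.002, 1.0, -0.002, 0.004]
wrist_force: [-0.6, -0.1, -0.1]
opening: 0.999
t 24.82 pos [0.3897 0.2628 0.0321] shift [-0.029  0.004  0.035] turn [-0.001  -0.0027 -0.001 ] F [-0.6 -0.1 -0.1] open 0.999
```

```bash
python3 -m pendant '[[[-0.029,0.004,0.035,-0.001,-0.0027,-0.001],[-0.002,-0.002,0.005,0,-0.0003,0],[-0.002,-0.002,0.005,0.0003,-0.0003,0]]]' 0; python3 st.py .384 .262 .025
```

```text
time_s: 25.2
eef_pos: [0.384, 0.2631, 0.0239]
eef_rot: [-0.001, 1.0, -0.0, -0.0]
wrist_force: [0.0, -0.4, -0.5]
opening: 1.003
t 25.2 pos [0.384  0.2631 0.0239] shift [-0.     0.005 -0.006] turn [-0.0005  0.0002 -0.    ] F [ 0.  -0.4 -0.5] open 1.003
```

```bash
python3 -m pendant '[[[-0.002,-0.002,0.004,0,-0.0003,0],[-0.002,-0.002,0.004,0.0003,-0.0003,0],[-0.002,-0.002,0.004,0.0003,-0.0003,0],[-0.002,-0.002,0.004,0.0003,-0.0003,0],[-0.002,-0.002,0.004,0.0003,-0.0003,0],[-0.002,-0.002,0.004,0.0003,-0.0003,0]]]' 1; python3 st.py .714 .127 .13
```

```text
time_s: 25.95
eef_pos: [0.3837, 0.2646, 0.0227]
eef_rot: [-0.002, 1.0, 0.001, -0.002]
wrist_force: [-1.3, -4.1, 9.3]
opening: 0.498
t 25.95 pos [0.3837 0.2646 0.0227] shift [ 1.648  0.689 -0.545] turn [-0.001   0.0011  0.0006] F [-1.3 -4.1  9.3] open 0.498
```

```bash
python3 -m pendant '[[[0,0,-0.1,0,0,0],[0,0,-0.2,0,0,0],[0,0,-0.25,0,0,0],[0.2,0.085,0,0,0,0],[0.2,0.085,0,0,0,0],[0.2,0.085,0,0,0,0],[0.2,0.085,0,0,0,0],[0.2,0.085,0,0,0,0],[0.2,0.085,0,0,0,0],[0.2,0.085,0,0,0,0],[0.18,0.085,0,0,0,0],[0,0,0,0,0,0]]]'; python3 st.py .714 .127 .06
python3 - <<'E'
from h import *
crop(cam('scene'),270,60,220,200,3,'s12')
E
```

```text
time_s: 27.45
eef_pos: [0.7062, 0.1243, 0.1289]
eef_rot: [-0.001, 1.0, 0.002, -0.005]
wrist_force: [-1.0, 0.3, -1.9]
opening: 0.496
t 27.45 pos [0.7062 0.1243 0.1289] shift [ 0.043 -0.012  0.344] turn [-0.0009  0.0034  0.0013] F [-1.   0.3 -1.9] open 0.496
```

View pics/s12.png

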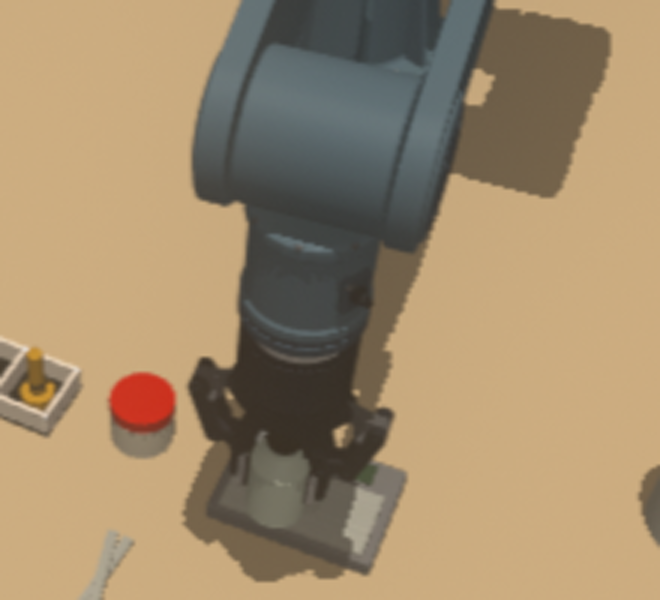

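The bottle is held upright, on screen above the scale. I'll align it and lower behind the scale.

```bash
python3 -m pendant '[[[0.05,-0.012,0,-0.001,0.0034,0],[0,0,0.12,0,0,0],[0,0,0.12,0,0,0],[0,0,0,0,0,0]]]'; python3 st.py .714 .127 .0235
```

```text
time_s: 28.0
eef_pos: [0.7126, 0.1318, 0.0796]
eef_rot: [-0.0, 1.0, 0.004, -0.001]
wrist_force: [-0.5, 0.0, -1.1]
opening: 0.499
t 28.0 pos [0.7126 0.1318 0.0796] shift [0.007 0.024 0.28 ] turn [-0.0002  0.0005  0.0027] F [-0.5  0.  -1.1] open 0.499
```

```bash
python3 -m pendant '[[[0.012,0.024,0.1,0,0.0005,0],[0.004,0,0.1,0,0,0],[0.004,0,0.06,0,0,0],[0,0,0.005,0,0,0]]]'; python3 st.py .714 .127 .0235
```

```text
time_s: 28.5
eef_pos: [0.7177, 0.1278, 0.0251]
eef_rot: [-0.0, 1.0, 0.005, 0.001]
wrist_force: [0.3, 0.0, -1.1]
opening: 0.499
t 28.5 pos [0.7177 0.1278 0.0251] shift [-0.018  0.004  0.008] turn [-0.0002 -0.0008  0.0031] F [ 0.3  0.  -1.1] open 0.499
```

```bash
python3 -m pendant '[[[-0.018,0.003,0.006,0,-0.0008,0],[-0.002,-0.002,0.009,0,0,0],[-0.002,-0.002,0.007,0,0,0]]]'; python3 st.py .714 .127 .0225
```

```text
time_s: 28.88
eef_pos: [0.7143, 0.1275, 0.0228]
eef_rot: [0.0, 1.0, 0.005, 0.001]
wrist_force: [-2.3, -1.8, 7.2]
opening: 0.496
t 28.88 pos [0.7143 0.1275 0.0228] shift [-0.001  0.003  0.001] turn [ 0.     -0.0008  0.0031] F [-2.3 -1.8  7.2] open 0.496
```

```bash
python3 -m pendant '[[[0,0,0,0,0,0],[-0.002,-0.002,0.004,0,0,0],[-0.002,-0.002,0.004,0,0,0],[-0.002,-0.002,0.004,0,0,0],[0,0,-0.1,0,0,0],[0,0,-0.2,0,0,0],[0,0,-0.3,0,0,0],[0,0,-0.3,0,0,0]]]' 0; python3 -m pendant '[[[-0.25,-0.2,0,0,0,0],[-0.25,-0.2,0,0,0,0],[-0.25,-0.2,0,0,0,0],[-0.25,-0.2,0,0,0,0],[-0.25,-0.2,0,0,0,0],[0,0,0,0,0,0],[0,0,0,0,0,0]]]'; python3 - <<'E'
from h import *
crop(cam('scene'),200,90,260,190,3,'s13')
crop(cam('top'),200,120,250,160,3,'t13')
E
```

```text
time_s: 29.88
eef_pos: [0.7099, 0.1291, 0.203]
eef_rot: [-0.0, 1.0, 0.005, -0.003]
wrist_force: [0.1, 0.1, -0.8]
opening: 1.001
time_s: 30.75
eef_pos: [0.4665, 0.3265, 0.2224]
eef_rot: [-0.004, 1.0, 0.004, 0.014]
wrist_force: [-0.7, -0.1, -0.3]
opening: 1.002
```

View pics/s13.png

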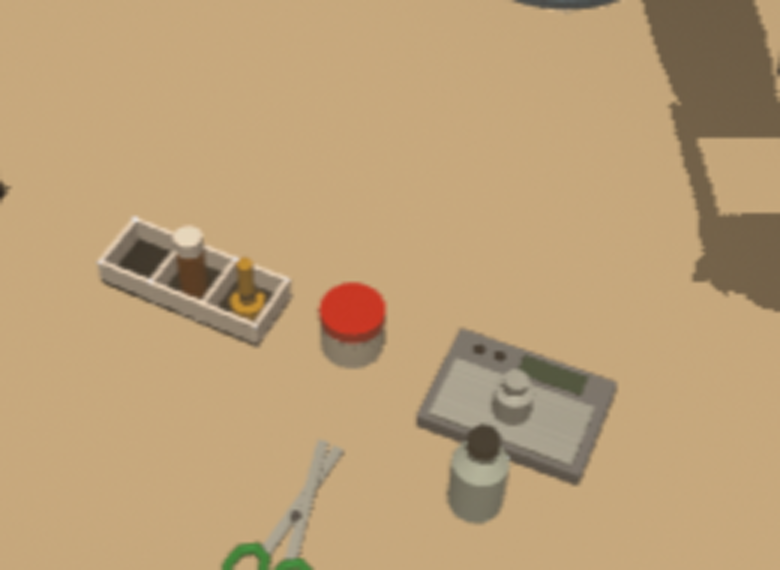

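View pics/t13.png

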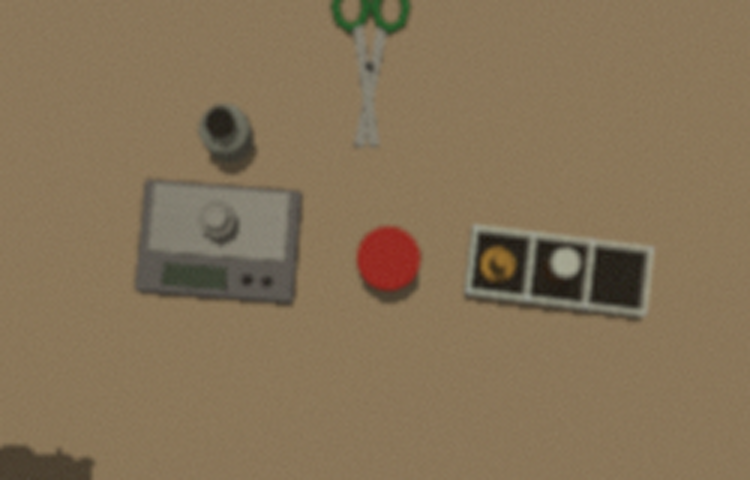

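Everything stands in place in both views. I'll measure each position in the scale and box frames.

```bash
python3 - <<'E'
from h import *
np.set_printoptions(precision=4,suppress=True)
t=cam('top');s=cam('scene')
T=lambda x,y,z:p2w(t,200+(x+.5)/3-.5,120+(y+.5)/3-.5,z)[:2]
S=lambda x,y,z:p2w(s,200+(x+.5)/3-.5,90+(y+.5)/3-.5,z)[:2]
def fr(p,c,yaw):
    R=np.array([[np.cos(yaw),np.sin(yaw)],[-np.sin(yaw),np.cos(yaw)]]);return R@(p-np.array(c))
sc={'T':(.6207,.1316),'S':(.6244,.1347)};bx={'T':(.5985,-.1659),'S':(.6013,-.1614)}
for n,z,a,b,f in [('weight',.064,(216,215),(517,379),'s'),('jar',.05,(389,258),(352,309),'s'),('bottle',.088,(220,121),(484,435),'s'),('vial',.075,(566,262),(189,235),'b'),('nozzle',.065,(497,264),(245,262),'b')]:
    for k,P in(('T',T(*a,z)),('S',S(*b,z))):
        yaw=-.062 if f=='s' else -.1
        print(n,k,P,fr(P,(sc if f=='s' else bx)[k],yaw), 'd',np.linalg.norm(P-sc[k]),np.linalg.norm(P-bx[k]))
E
```

```text
weight T [0.6389 0.1304] [ 0.0183 -0.0001] d 0.01827138987538086 0.2990250699816167
weight S [0.6369 0.1331] [ 0.0125 -0.0008] d 0.012564797470839006 0.2966801913540561
jar T [ 0.6058 -0.0172] [-0.0056 -0.1495] d 0.1495885357516527 0.1488329221667353
jar S [ 0.6066 -0.0153] [-0.0085 -0.1508] d 0.15106086652156217 0.14618679809782184
bottle T [0.7153 0.1263] [0.0948 0.0006] d 0.09479089233907836 0.31468131472506494
bottle S [0.7119 0.1271] [ 0.0878 -0.0022] d 0.08780398012065722 0.30896888526371274
vial T [ 0.6024 -0.1654] [0.0038 0.0008] d 0.29760088951099645 0.003936054075051387
vial S [ 0.5999 -0.1632] [-0.0012 -0.002 ] d 0.29895059347571407 0.0023236122037896953
nozzle T [ 0.6007 -0.1085] [-0.0035  0.0573] d 0.24092486996011092 0.05744706151398502
nozzle S [ 0.6028 -0.1118] [-0.0035  0.0495] d 0.24746066311881673 0.04960827671713565
```

```bash
python3 - <<'E'
from bench import ctrl
print(ctrl.hand_in())
E
```

```text
the job is handed in; nothing more can be done
None
```

I set out all five items as asked, let go of them and handed the job in at about 31 s of the 122 s allowed. Hand-in gives no verdict, so what follows rests on my last camera checks.

In the last pictures everything stood upright, and both cameras put every position within the limits. The two figures in each cell are the top and scene cameras, in mm:

| Item | x | y | Frame |
|---|---|---|---|
| Weight | 18 / 13 | 0 / -1 | scale (pan centre at x = 16) |
| Jar | -6 / -9 | -150 / -151 | scale |
| Bottle | 95 / 88 | 1 / -2 | scale |
| Vial | 4 / -1 | 1 / -2 | box (middle cell) |
| Nozzle | -4 / -4 | 57 / 50 | box (end cell centre at y = 51) |

- **Jar spacing:** it is about 150 mm from the scale's centre and 146–149 mm from the box's, under the 168 mm limit.
- **Disagreement:** the cameras differ by up to about 8 mm, most for the nozzle, whose stem top is hard to pick out from above.
- **Contact:** the hardest press I saw was about 25 N, while seating the nozzle. I eased off slightly before letting go.
- **Bystanders:** the scissors' tip sits at the same pixels in a picture taken mid-job and in the last one. I did not re-measure the big jar or the battery, but the arm never worked near them.

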